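Slide the rosettes into a cabinet door panel

ROBOT

A 6-joint arm with a two-finger parallel gripper is mounted at the origin on the work surface. World frame = base frame: x ahead of the robot, y to its left, z up, the work surface at z = 0. Lengths are in mm, angles in degrees, forces in N, time in s.
With the tool pointing down it reaches from about 300 to 850 mm from the base axis. Payload 4.2 kg.
Tool frame: the origin (TCP) lies midway between the tips of the shut fingers; the grasp point (between the pads) lies 19 mm behind it (env.grip_depth is the distance from the TCP to the grasp point, in mm); z points along the fingers, y is the line along which they close (so a half turn about z gives the same grasp; the last joint's range is limited). The gripper opens to 91 mm and grips with 3 to 60 N. Pads are 32 mm wide; open, the fingers measure 118 mm over their backs; the gripper's body (76 mm by 178 mm) begins 60 mm behind the grasp point.
Start: joints at [-66.807, 18.312, 89.639, -0, 72.044, -1.146], TCP at [236.985, -523.91, 213.976] pointing down, gripper open.
Joint ranges: [-177.97, 177.97], [-48.28, 115.42], [12.27, 149.76], [-77.06, 257.06], [2.81, 150.46], [-146.56, 146.56]. Speed limits (degrees/s): [147.25, 147.25, 180, 180, 180, 180].

INTERFACE

Orientations are given as [roll, pitch, yaw] about the fixed x, y, z axes, in that order (R = Rz(yaw) Ry(pitch) Rx(roll)).
In Python, from workcell import env, eyes gives the robot as it stands.
- The arm moves only by the tool send_rows, never from a script. Its argument "motion" is a list of rows, each a list of 7 numbers: the shift along the world's x, y, z normalised to -1 to 1, where 1 is 0.5 m, then the turn, a rotation vector about the world's x, y, z normalised to -1 to 1, where 1 is 60 degrees, then the opening, from -1 (shut) to 1 (fully open). A call has 1 to 20 rows; each row is the pose to reach, as a shift and turn from the pose commanded when the call began; what a row does not reach only later rows make up. A row lasts 1/8 s, in which the tool goes at most 62.5 mm and 10.7 degrees, less where a joint would pass 70% of its speed; a pose out of reach is approached as far as the arm can. A call with a number of a shift or a turn outside -1 to 1 is refused whole. A call with a gripper value outside its range is refused whole. The fingers move at their own pace and stop on an object; "squeeze" is the grip in N (left out, the last holds). Time passes only in rows, so rows that repeat a pose let the fingers close. It gives the time, the measured TCP pose, the force, the opening and the grip force at its end, in the units of the state.
- env.state(): the state, without advancing time (a new reading comes with each control period).
- eyes.grab_frame(name): name is "scene" or "top" or "wrist"; returns a dict with "pixels" (400x640x3 uint8, red, green, blue), "depth" (400x640 float32, mm along the optical axis (not along the pixel's ray), 0 where there is no reading), "fx", "fy", "cx", "cy" (pixels), "R" (3x3) and "t" (3): a world point X has camera coordinates R X + t; the wrist camera has in their place "T_tool_cam" (4x4, takes a point from camera to tool coordinates, whose origin is the TCP and whose axes are the flange's). Camera axes: x right, y down, z forward; pixel columns grow to the right and rows downward; lengths in mm; the calibration is good to about 2 mm. The wrist camera is an equidistant fisheye: a pixel r from the principal point sees the ray r / f radians off the axis. A picture is of the moment at which its call begins: read the wrist's pose just before it.
- env.job_done(): hands the job in; it is judged then, once.
The state is a dict: "time_s": time; "qpos": joint angles; "qvel": joint speeds; "effort": joint torques, N m; "ee_pos": TCP position; "ee_rot": TCP orientation; "force": force on the tool from outside, world axes, zero at the start; "torque": the same for the moment, N m; "gripper_width": finger opening in mm; "gripper_force": force on a finger pad.
Only numpy, scipy, OpenCV 4.12 (cv2) and the standard library are available. Lean on these libraries where they do the work, as an engineer would, in place of code of your own. Each camera call takes 0.05 s, during which the arm holds its last target. There are 200 camera calls.

TASK

Two turned wooden rosettes, a large and a small one, lie loose on a cabinet door panel that has a large and a small round recess. Without picking them up, push each rosette across the panel with the fingertips until it drops into the recess of its own size and lies flat and fully home, the right way up. Leave the other things on the panel and the bench where they are.

Things in the scene. Friction and masses are not known exactly. Their poses are not given: they have to be found in the camera images.
- panel: fixed light wooden cabinet door panel lying flat on the bench, 280 mm (its x, away from the robot) by 400 mm (its y, left) and 22 mm thick; both recesses open in its top face; along both short edges (its left, +y, and right, -y, ends), just outside them, runs a dark batten 240 mm long, 22 mm wide, standing 8 mm above the panel's top face; origin at the centre of its underside, on the bench
- panel_hole0 (a point): centre of the mouth of the large round recess, level with the panel's top face; the recess is 74 mm in diameter and 8 mm deep with a flat floor and upright walls, for the 70 mm rosette (2 mm of play all round); lies 50 mm beyond the panel's middle (its +x) and 100 mm to its left (its +y); z up
- panel_hole1 (a point): centre of the mouth of the small round recess, level with the panel's top face; the recess is 56 mm in diameter and 8 mm deep with a flat floor and upright walls, for the 52 mm rosette (2 mm of play all round); lies 50 mm beyond the panel's middle (its +x) and 100 mm to its right (its -y); z up
- rosette_large: the large turned wooden rosette, a loose round disc 70 mm in diameter; its rim is 8 mm thick with a straight upright edge, and a low dome in its middle reaches 14 mm; lies flat on the panel, flat side down, towards the panel's near edge; fits only the large recess, which is 74 mm wide; origin at the centre of its flat underside, z along its axis
- rosette_small: the small turned wooden rosette, a loose round disc 52 mm in diameter; its rim is 8 mm thick with a straight upright edge, and a low dome in its middle reaches 14 mm; lies flat on the panel, flat side down, towards the panel's near edge; fits only the small recess, which is 56 mm wide; origin at the centre of its flat underside, z along its axis
- sanding_block: cork sanding block, 47 x 67 x 34 mm, lying on the panel near the middle of its far edge; origin at the centre of its underside
- finial: small turned wooden finial, 30 mm wide, 50 mm tall, standing on the panel near the middle of its near edge; origin at the centre of its underside
- corner_block: square wooden corner block 60 x 60 x 70 mm with grooved sides, on the bench to the left; origin at the centre of its underside
- mallet: wooden mallet lying on the bench to the right, 240 mm long, round head 64 mm thick; origin on the bench under its handle
- glue_bottle: white glue bottle 54 mm in diameter, 130 mm tall, on the bench, left of the panel near its far corner; origin at the centre of its underside
- gouge: carving gouge 220 mm long lying on the bench to the left; origin on the bench under its ferrule
- screw_jar: amber jar with a metal cap, 66 mm in diameter, 75 mm tall, on the bench, right of the panel near its far corner; origin at the centre of its underside
There are look-alikes about, which are no part of the job. Leave any green look-alike of the rosette_small alone.

How it is judged:
By the outcome, as a careful person would: the job done as asked, in the order asked, and still so for the second after the job is handed in, with the robot touching nothing.
It also fails if it takes over 67 s, if anything falls off the work surface, if the arm or the gripper's body presses on something with over 40 N, if the wrist force passes 120 N, or if a joint passes its speed limit or range.

## Working session

There is one attempt and no reset: what is moved stays moved. The work goes in short steps, Python scripts to look and compute and a tool call to move; the robot and the scene stay as the last step left them, time stands still between calls to the robot, and variables do not carry over. Pictures are saved under pics/ and viewed, at most 10 in all, crops included, and the job is handed in when it is done.

Besides the shell and the picture viewer there is one more tool, called after "Emit:" in YAML: its name, and indented under it one key for each argument. send_rows: Moves the arm, as the interface text tells. Its arguments: {"type":"object","properties":{"motion":{"type":"array"},"squeeze":{"type":"number"}},"required":["motion"]}

```bash
mkdir -p pics; python3 - <<'E'
from workcell import env, eyes
import cv2,pickle
s=env.state();print(s['time_s'],s['ee_pos'],s['ee_rot'],s['gripper_width'])
for n in('top','scene'):
    f=eyes.grab_frame(n);pickle.dump(f,open(n+'.pkl','wb'));cv2.imwrite(f'pics/{n}0.png',f['pixels'][:,:,::-1]);print(n,f['R'],f['t'],f['fx'])
E
```

```text
0.0 [ 236.78294903 -523.43085347  213.11692655] [-1.79899030e+02 -3.92216131e-04  2.43411535e+01] 90.95754509354937
top [[ 0.00295134 -0.99999293  0.00232842]
 [-0.99773357 -0.00310118 -0.06721682]
 [ 0.06722357 -0.00212476 -0.99773568]] [   3.40659241  532.1665583  1205.08839239] 423.3098409111735
scene [[-0.81087516  0.58512302 -0.01060838]
 [ 0.40733425  0.55129102 -0.72811882]
 [-0.42019077 -0.59473462 -0.68536884]] [ 417.77290687 -181.97706485 1627.8842182 ] 431.182438663899
```

View pics/top0.png

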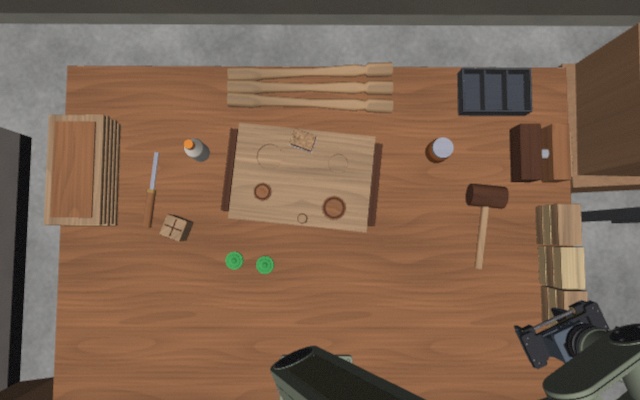

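View pics/scene0.png

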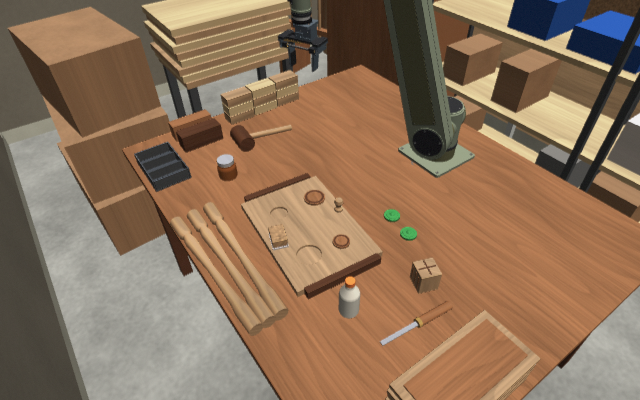

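The top view shows the brown rosettes on the panel: small at about (262,191), large at (333,207). The recesses are at (268,154), large, and (338,162), small. The finial is at (302,218) and the sanding block at (303,140). The green discs at (234,260) and (264,265) are the look-alikes, on the bench. I'll enlarge a crop to confirm and measure.

```bash
python3 - <<'E'
import cv2,pickle
f=pickle.load(open('top.pkl','rb'))
c=f['pixels'][115:240,220:390,::-1]
cv2.imwrite('pics/crop.png',cv2.resize(c,None,fx=4.7,fy=4.7,interpolation=cv2.INTER_CUBIC))
E
```

```text
(no output)
```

View pics/crop.png

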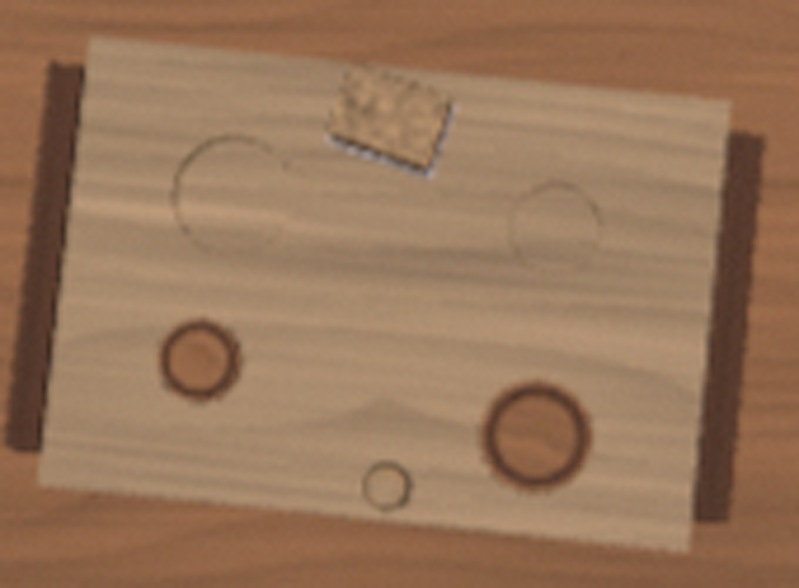

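Confirmed in the crop: small brown rosette (200,360), large (537,437), finial top (387,486), block around (390,118), panel corners (90,38), (730,102), (690,552), (38,487).

```bash
cat > h.py <<'E'
import numpy as np
def px2w(f,uv,z):
    "crop or full pixels -> world on plane z"
    uv=np.atleast_2d(uv).astype(float)
    d=np.c_[(uv[:,0]-f['cx'])/f['fx'],(uv[:,1]-f['cy'])/f['fy'],np.ones(len(uv))]@f['R']
    c=-f['R'].T@f['t']
    return c+d*((z-c[2])/d[:,2])[:,None]
E
python3 - <<'E'
from h import *
import pickle
f=pickle.load(open('top.pkl','rb'))
cr=lambda p:(np.array(p)+.5)/4.7-.5+[220,115]
C=px2w(f,cr([(90,38),(730,102),(690,552),(38,487)]),22);print(C.round(1))
c=C.mean(0);ex=(C[0]+C[1]-C[2]-C[3]);yaw=np.arctan2(ex[1],ex[0]);ey=(C[0]+C[3]-C[1]-C[2]);yaw2=np.arctan2(-ey[0],ey[1])
print(c,np.degrees([yaw,yaw2]),np.linalg.norm(ex)/2,np.linalg.norm(ey)/2)
y=(yaw+yaw2*2)/3;R=np.array([[np.cos(y),-np.sin(y)],[np.sin(y),np.cos(y)]])
for n,p in dict(h0=(50,100),h1=(50,-100)).items(): print(n,(c[:2]+R@p).round(1))
for n,p,z in [('H0',(233,195),22),('H1',(555,226),22),('small',(200,360),31),('large',(537,437),31),('fin',(387,486),72)]+[('blk',q,56) for q in((345,65),(455,103),(430,170),(330,133))]:
    w=px2w(f,cr(p),z)[0];print(n,w.round(1),'panel',(R.T@(w[:2]-c[:2])).round(1))
E
```

```text
[[ 768.7  227.6   22. ]
 [ 729.9 -169.3   22. ]
 [ 451.6 -143.1   22. ]
 [ 490.1  255.2   22. ]]
[610.08113656  42.5908638   22.        ] [-5.51960917 -5.55197099] 279.74525189432046 399.4623991779594
h0 [669.5 137.3]
h1 [650.2 -61.8]
H0 [670.7 137.9  22. ] panel [ 51.1 100.7]
H1 [652.  -60.8  22. ] panel [ 51.7 -98.9]
small [567.4 156.   31. ] panel [-53.4 108.8]
large [521.1 -49.3  31. ] panel [ -79.7 -100.1]
fin [489.6  40.6  72. ] panel [-119.7  -13.7]
blk [743.8  67.6  56. ] panel [130.7  37.8]
blk [720.9   1.2  56. ] panel [114.3 -30.5]
blk [680.   16.1  56. ] panel [ 72.2 -19.6]
blk [702.3  76.3  56. ] panel [88.6 42.5]
```

Emit:
send_rows:
  motion:
    - [0.496,0.858,-0.1,0,0,0.453,-0.12]
    - [0.496,0.858,-0.1,0,0,0.453,-0.12]
    - [0.496,0.858,-0.1,0,0,0.453,-0.12]
    - [0.496,0.858,-0.1,0,0,0.453,-0.12]
    - [0.496,0.858,-0.1,0,0,0.453,-0.12]
    - [0.496,0.858,-0.1,0,0,0.453,-0.12]
    - [0.496,0.858,-0.1,0,0,0.453,-0.12]
    - [0.496,0.858,-0.1,0,0,0.453,-0.12]
    - [0.496,0.858,-0.1,0,0,0.453,-0.12]
    - [0.496,0.858,-0.2,0,0,0.453,-0.12]
    - [0.496,0.858,-0.308,0,0,0.453,-0.12]
    - [0.496,0.858,-0.308,0,0,0.453,-0.12]
    - [0.496,0.858,-0.308,0,0,0.453,-0.12]

```text
time_s: 1.72
ee_pos: [486.0, -95.8, 61.4]
ee_rot: [179.9, -0.1, 51.5]
force: [-0.6, 0.3, -0.2]
gripper_width: 40.2
gripper_force: 0.0
```

```bash
python3 - <<'E'
from workcell import env, eyes
import cv2
s=env.state();f=eyes.grab_frame('wrist');print(s['ee_pos'],f['T_tool_cam'],f['fx'],f['cx'],f['cy'])
cv2.imwrite('pics/w1.png',f['pixels'][:,:,::-1])
E
```

```text
[485.96533547 -95.83738878  61.44491572] [[-6.56657493e-04 -9.66359583e-01 -2.57193946e-01  7.23840572e+01]
 [ 9.99999514e-01 -4.45372083e-04 -8.79754742e-04 -7.04444221e-01]
 [ 7.35612422e-04 -2.57194399e-01  9.66359405e-01 -1.70125097e+02]
 [ 0.00000000e+00  0.00000000e+00  0.00000000e+00  1.00000000e+00]] 309.70691628693146 315.12786649759624 194.62898717618478
```

View pics/w1.png

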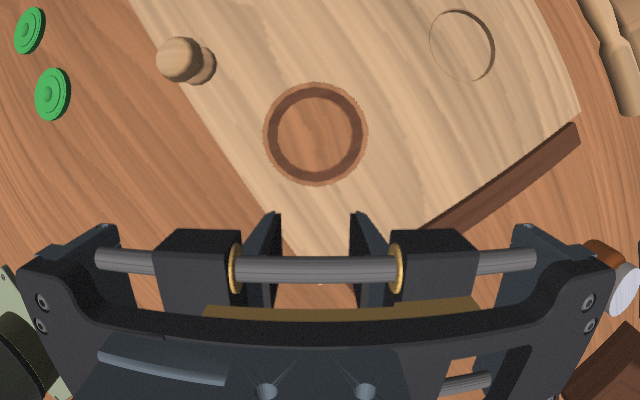

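The wrist view shows the large rosette centred at (315,133), on the midline between the fingertips at x≈272 and 357. Lower and push.

Emit:
send_rows:
  motion:
    - [0,0,-0.068,0,0,0,-0.12]
    - [0,0,-0.068,0,0,0,-0.12]
    - [0,0,-0.068,0,0,0,-0.12]
    - [0.017,0.021,-0.068,0,0,0,-0.12]
    - [0.034,0.043,-0.068,0,0,0,-0.12]
    - [0.051,0.064,-0.068,0,0,0,-0.12]
    - [0.068,0.085,-0.068,0,0,0,-0.12]
    - [0.085,0.107,-0.068,0,0,0,-0.12]
    - [0.102,0.128,-0.068,0,0,0,-0.12]
    - [0.119,0.149,-0.068,0,0,0,-0.12]
    - [0.136,0.171,-0.068,0,0,0,-0.12]
    - [0.153,0.192,-0.068,0,0,0,-0.12]
    - [0.17,0.214,-0.068,0,0,0,-0.12]
    - [0.187,0.235,-0.068,0,0,0,-0.12]
    - [0.204,0.256,-0.068,0,0,0,-0.12]
    - [0.221,0.278,-0.068,0,0,0,-0.12]
    - [0.238,0.299,-0.068,0,0,0,-0.12]
    - [0.255,0.321,-0.068,0,0,0,-0.12]
    - [0.272,0.342,-0.068,0,0,0,-0.12]
    - [0.289,0.363,-0.068,0,0,0,-0.12]

```text
time_s: 4.28
ee_pos: [630.0, 87.3, 26.0]
ee_rot: [180.0, 0.0, 51.5]
force: [-0.5, -1.0, -0.3]
gripper_width: 39.9
gripper_force: 0.2
```

```bash
python3 - <<'E'
from workcell import env, eyes
import cv2
s=env.state();f=eyes.grab_frame('wrist');print(s['ee_pos'],s['ee_rot'],s['force'])
cv2.imwrite('pics/w2.png',f['pixels'][:,:,::-1])
E
```

```text
[630.04039757  87.27475212  25.9697202 ] [1.79993655e+02 1.44276795e-03 5.15184772e+01] [-0.48185063 -0.96432319 -0.34841596]
```

View pics/w2.png

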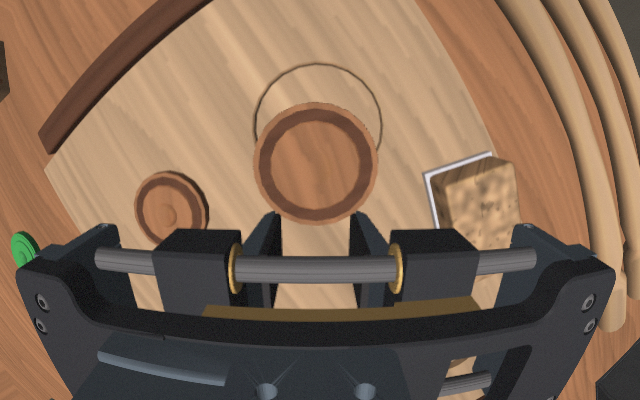

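The large rosette is seated in the fingers at (315,163), and the recess outline runs from column 254 to 382 with its top at row 63. It is nearly aligned, so I'll measure the remainder.

```bash
cat >> h.py <<'E'
def wr2tool(f,uv,zt):
    "wrist pixels -> tool xy at tool z=zt"
    T=f['T_tool_cam'];uv=np.atleast_2d(uv).astype(float);d=uv-[f['cx'],f['cy']]
    r=np.hypot(*d.T);th=r/f['fx']
    ray=np.c_[d*(np.sin(th)/r)[:,None],np.cos(th)]@T[:3,:3].T
    return T[:3,3]+ray*((zt-T[2,3])/ray[:,2])[:,None]
E
python3 - <<'E'
from h import *
from workcell import eyes
f=eyes.grab_frame('wrist')
print('hole',wr2tool(f,[(254,125),(382,125),(318,63),(262,100),(375,100)],26-22).round(1))
print('disc',wr2tool(f,[(254,165),(378,165),(315.5,102)],26-30).round(1))
E
```

```text
hole [[ 66.8 -35.4   4. ]
 [ 66.8  37.    4. ]
 [101.4   0.8   4. ]
 [ 80.8 -30.5   4. ]
 [ 80.9  32.7   4. ]]
disc [[ 45.  -34.5  -4. ]
 [ 45.   33.8  -4. ]
 [ 78.9  -0.6  -4. ]]
```

Emit:
send_rows:
  motion:
    - [0.004,0.003,0,0,0,0,-0.12]
    - [0.008,0.007,0,0,0,0,-0.12]
    - [0.012,0.011,0,0,0,0,-0.12]
    - [0.015,0.015,0,0,0,0,-0.12]
    - [0.018,0.019,0,0,0,0,-0.12]
    - [0.021,0.023,0,0,0,0,-0.12]
    - [0.024,0.027,0,0,0,0,-0.12]
    - [0.027,0.03,0,0,0,0,-0.12]
    - [0.029,0.033,0,0,0,0,-0.12]
    - [0.029,0.033,0,0,0,0,-0.12]
    - [0.029,0.033,0,0,0,0,-0.12]

```text
time_s: 5.75
ee_pos: [643.9, 103.1, 26.0]
ee_rot: [180.0, 0.0, 51.5]
force: [0.2, 0.4, -0.2]
gripper_width: 39.9
gripper_force: 0.0
```

```bash
python3 - <<'E'
from workcell import env, eyes
import cv2
s=env.state();f=eyes.grab_frame('wrist');print(s['ee_pos'],s['force'])
cv2.imwrite('pics/w3.png',f['pixels'][:,:,::-1])
E
```

```text
[643.91498185 103.05862138  25.95902587] [ 0.23142061  0.35523569 -0.22752436]
```

View pics/w3.png

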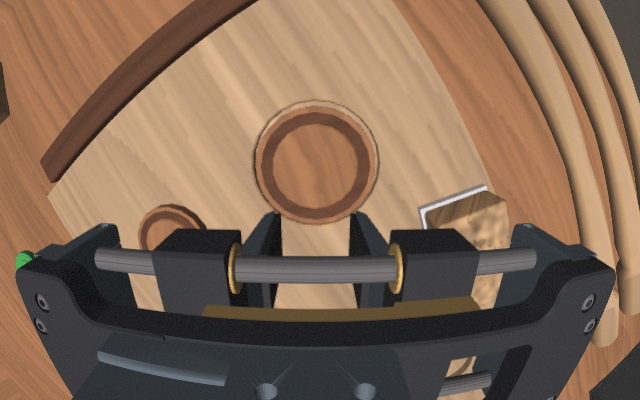

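The rosette's apparent width has shrunk from 124 to about 118 px, which matches an 8 mm drop, so it appears seated. Lift, turn and go behind the small rosette.

Emit:
send_rows:
  motion:
    - [0,0,0.12,0,0,0,-0.12]
    - [0,0,0.12,0,0,0,-0.34]
    - [-0.192,0.208,0.12,0,0,0.99,-0.34]
    - [-0.192,0.208,0.12,0,0,0.99,-0.34]
    - [-0.192,0.208,0.12,0,0,0.99,-0.34]
    - [-0.192,0.208,0.12,0,0,0.99,-0.34]
    - [-0.192,0.208,0.12,0,0,0.99,-0.34]
    - [-0.192,0.208,0.12,0,0,0.99,-0.34]
    - [-0.192,0.208,0.068,0,0,0.99,-0.34]
    - [-0.192,0.208,0.068,0,0,0.99,-0.34]
    - [-0.192,0.208,0.068,0,0,0.99,-0.34]

```text
time_s: 7.18
ee_pos: [548.2, 207.1, 60.3]
ee_rot: [180.0, 0.0, 110.9]
force: [-0.3, -0.0, -0.2]
gripper_width: 29.6
gripper_force: 0.0
```

```bash
python3 - <<'E'
from workcell import env, eyes
import cv2
s=env.state();f=eyes.grab_frame('wrist');print(s['ee_pos'],s['force'])
cv2.imwrite('pics/w4.png',f['pixels'][:,:,::-1])
E
```

```text
[548.19203817 207.11544613  60.25853988] [-0.30570485 -0.00623658 -0.18453454]
```

View pics/w4.png

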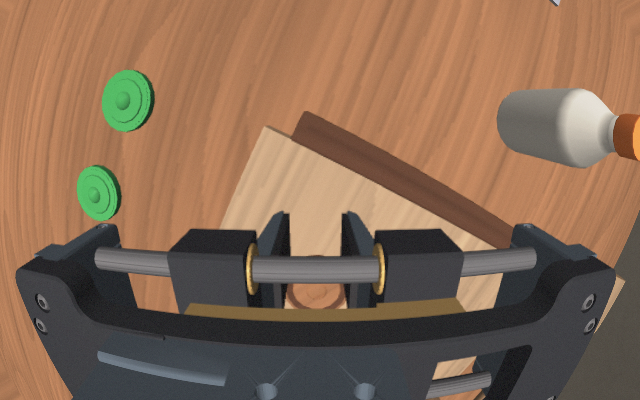

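The small rosette shows between the fingers at (316,285), on the midline. Lower and push it backwards (tool -x).

Emit:
send_rows:
  motion:
    - [0,0,-0.068,0,0,0,-0.34]
    - [0,0,-0.068,0,0,0,-0.34]
    - [0,0,-0.068,0,0,0,-0.34]
    - [0.01,-0.026,-0.068,0,0,0,-0.34]
    - [0.02,-0.051,-0.068,0,0,0,-0.34]
    - [0.03,-0.077,-0.068,0,0,0,-0.34]
    - [0.04,-0.103,-0.068,0,0,0,-0.34]
    - [0.049,-0.128,-0.068,0,0,0,-0.34]
    - [0.059,-0.154,-0.068,0,0,0,-0.34]
    - [0.069,-0.18,-0.068,0,0,0,-0.34]
    - [0.079,-0.205,-0.068,0,0,0,-0.34]
    - [0.089,-0.231,-0.068,0,0,0,-0.34]
    - [0.099,-0.257,-0.068,0,0,0,-0.34]
    - [0.109,-0.282,-0.068,0,0,0,-0.34]
    - [0.119,-0.308,-0.068,0,0,0,-0.34]
    - [0.128,-0.333,-0.068,0,0,0,-0.34]
    - [0.138,-0.359,-0.068,0,0,0,-0.34]
    - [0.148,-0.385,-0.068,0,0,0,-0.34]
    - [0.158,-0.41,-0.068,0,0,0,-0.34]
    - [0.168,-0.436,-0.068,0,0,0,-0.34]

```text
time_s: 9.72
ee_pos: [632.3, -11.7, 26.0]
ee_rot: [180.0, -0.0, 110.9]
force: [0.4, 0.5, 0.1]
gripper_width: 30.1
gripper_force: 0.2
```

```bash
python3 - <<'E'
from workcell import env, eyes
import cv2,numpy as np
s=env.state();f=eyes.grab_frame('scene');print(s['ee_pos'],s['force'])
a=cv2.resize(f['pixels'][165:300,235:390,::-1],None,fx=3.8,fy=3.8,interpolation=cv2.INTER_CUBIC)
w=eyes.grab_frame('wrist')['pixels'][210:400,230:400,::-1]
w=cv2.resize(w,None,fx=1.2,fy=1.2);c=np.zeros((a.shape[0],a.shape[1]+w.shape[1],3),np.uint8);c[:,:a.shape[1]]=a;c[:w.shape[0],a.shape[1]:]=w
cv2.imwrite('pics/w5.png',c);print(c.shape)
E
```

```text
[632.31743496 -11.74349039  25.95761279] [0.39764931 0.50086777 0.10396124]
(513, 793, 3)
```

View pics/w5.png

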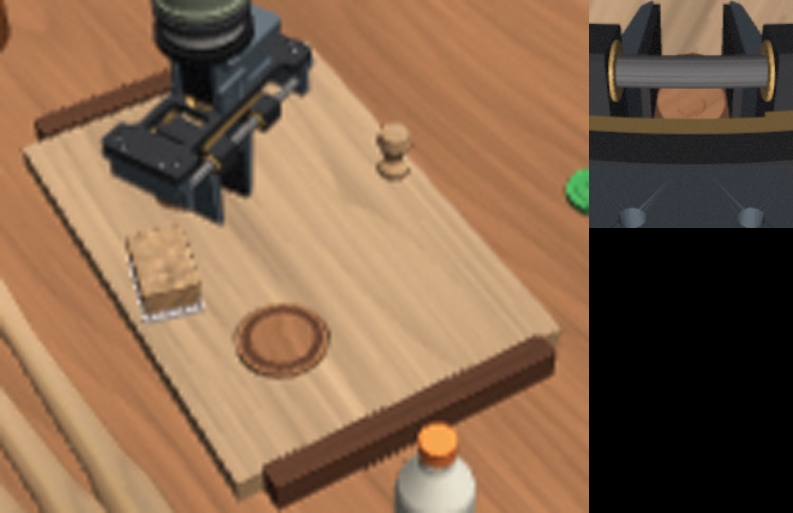

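The large rosette lies flush in its recess, and the small one is in the cradle. Now the final slow push, then lift clear along the push's back direction.

Emit:
send_rows:
  motion:
    - [0.002,-0.005,0,0,0,0,-0.34]
    - [0.004,-0.01,0,0,0,0,-0.34]
    - [0.006,-0.015,0,0,0,0,-0.34]
    - [0.008,-0.02,0,0,0,0,-0.34]
    - [0.01,-0.024,0,0,0,0,-0.34]
    - [0.011,-0.028,0,0,0,0,-0.34]
    - [0.012,-0.031,0,0,0,0,-0.34]
    - [0.013,-0.034,0,0,0,0,-0.34]
    - [0.014,-0.037,0,0,0,0,-0.34]
    - [0.014,-0.037,0,0,0,0,-0.34]
    - [0.014,-0.037,0,0,0,0,-0.34]

```text
time_s: 11.2
ee_pos: [639.0, -29.4, 26.0]
ee_rot: [180.0, -0.0, 110.9]
force: [0.2, -0.4, -1.0]
gripper_width: 30.0
gripper_force: 0.0
```

Emit:
send_rows:
  motion:
    - [-0.002,0.006,0,0,0,0,-0.34]
    - [-0.002,0.006,0.2,0,0,0,-0.34]
    - [-0.002,0.006,0.3,0,0,0,-0.34]
    - [-0.4,0.006,0.3,0,0,0,-0.34]
    - [-0.4,0.006,0.3,0,0,0,-0.34]
    - [-0.4,0.006,0.3,0,0,0,-0.34]
    - [-0.4,-0.1,0.3,0,0,0,-0.34]
    - [-0.4,-0.3,0.3,0,0,0,-0.34]
    - [-0.4,-0.4,0.3,0,0,0,-0.34]
    - [-0.4,-0.4,0.3,0,0,0,-0.34]
    - [-0.4,-0.4,0.3,0,0,0,-0.34]

```text
time_s: 12.58
ee_pos: [438.8, -230.7, 175.8]
ee_rot: [180.0, -0.0, 110.8]
force: [-0.4, 0.7, 0.3]
gripper_width: 29.9
gripper_force: 0.0
```

```bash
python3 - <<'E'
from workcell import env, eyes
import cv2,numpy as np
from h import *
s=env.state();print(s['time_s'],s['ee_pos'],s['force'])
T=eyes.grab_frame('top');S=eyes.grab_frame('scene')
a=cv2.resize(T['pixels'][115:240,220:390,::-1],None,fx=2.35,fy=2.35,interpolation=cv2.INTER_CUBIC)
b=cv2.resize(S['pixels'][165:300,235:390,::-1],None,fx=2.5,fy=2.5,interpolation=cv2.INTER_CUBIC)
c=np.zeros((max(a.shape[0],b.shape[0]),a.shape[1]+b.shape[1],3),np.uint8);c[:a.shape[0],:a.shape[1]]=a;c[:b.shape[0],a.shape[1]:]=b
cv2.imwrite('pics/f.png',c);print(c.shape)
# heights from top depth around each recess centre
R,t=T['R'],T['t'];v,u=np.mgrid[:400,:640];d=T['depth']
P=(np.stack([(u-T['cx'])/T['fx']*d,(v-T['cy'])/T['fy']*d,d],-1)-t)@R
for n,x,y,r in(('L',669.5,137.3,35),('S',651,-61.8,26)):
    q=np.hypot(P[...,0]-x,P[...,1]-y)
    for a0,a1 in((0,6),(r-8,r-1),(r+6,r+16)):
        m=(q>=a0)&(q<a1)&(d>0);z=P[m];print(n,a0,m.sum(),z[:,2].mean().round(1),
         'far/near/left/right',[z[k,2].mean().round(1) for k in(z[:,0]>x+a0/2,z[:,0]<x-a0/2,z[:,1]>y+a0/2,z[:,1]<y-a0/2) if k.any()])
E
```

```text
12.575 [ 438.81051824 -230.65076573  175.84262489] [-0.36290697  0.73269486  0.34403781]
(338, 788, 3)
L 0 13 26.6 far/near/left/right [np.float64(27.4), np.float64(26.0), np.float64(27.1), np.float64(26.1)]
L 27 155 21.4 far/near/left/right [np.float64(21.6), np.float64(21.2), np.float64(21.4), np.float64(21.7)]
L 41 332 21.5 far/near/left/right [np.float64(21.4), np.float64(21.6), np.float64(21.5), np.float64(21.5)]
S 0 11 26.7 far/near/left/right [np.float64(26.9), np.float64(26.6), np.float64(26.6), np.float64(26.9)]
S 18 110 20.7 far/near/left/right [np.float64(21.1), np.float64(20.5), np.float64(22.1), np.float64(19.1)]
S 32 282 21.3 far/near/left/right [np.float64(21.3), np.float64(21.5), np.float64(20.8), np.float64(21.6)]
```

View pics/f.png

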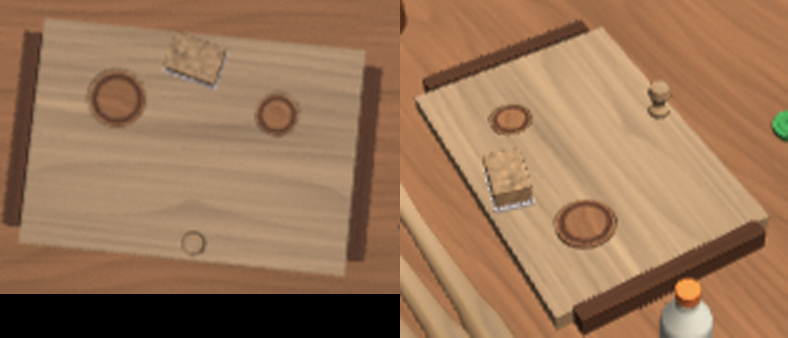

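Both rosettes appear home: large at (117,98) and small at (277,114), neither protruding in the oblique view. The small one's right-side depth reads low, so I'll check it for tilt with a fit centred on its own pixels.

```bash
python3 - <<'E'
from workcell import eyes
import numpy as np
for cam in('top','scene'):
    fs=[eyes.grab_frame(cam) for _ in range(3)];T=fs[0];d=np.median([f['depth'] for f in fs],0)
    v,u=np.mgrid[:400,:640]
    P=(np.stack([(u-T['cx'])/T['fx']*d,(v-T['cy'])/T['fy']*d,d],-1)-T['t'])@T['R']
    px=T['pixels'].astype(float);red=px[...,0]/(px[...,2]+1)
    for n,x,y,r in(('L',669.5,137.3,35),('S',651,-61.8,26)):
        q=np.hypot(P[...,0]-x,P[...,1]-y)
        m=(q<r+10)&(red>1.75)&(d>0);c=np.array([(P[m][:,i].min()+P[m][:,i].max())/2 for i in(0,1)])
        q=np.hypot(P[...,0]-c[0],P[...,1]-c[1]);o=[]
        ang=np.degrees(np.arctan2(P[...,1]-c[1],P[...,0]-c[0]))
        for k in range(-180,180,60):
            z=P[(q>r-7)&(q<r-1.5)&(ang>=k)&(ang<k+60)&(d>0)][:,2];o.append((len(z),round(float(np.median(z)),1)))
        pl=np.median(P[(q>r+6)&(q<r+16)][:,2]);print(cam,n,c.round(1),m.sum(),'sectors',o,'panel',pl.round(1))
E
```

```text
top L [669.6 137.2] 453 sectors [(23, 21.2), (19, 22.0), (23, 22.2), (20, 22.1), (19, 21.9), (24, 22.8)] panel 21.5
top S [650.1 -59.3] 241 sectors [(18, 21.5), (14, 22.0), (16, 22.0), (14, 22.2), (15, 21.0), (18, 20.7)] panel 21.5
scene L [668.7 134.4] 385 sectors [(14, 22.4), (13, 23.2), (16, 23.1), (20, 23.0), (18, 23.0), (17, 23.2)] panel 22.7
scene S [649.6 -64. ] 163 sectors [(6, 22.4), (3, 21.8), (5, 22.7), (10, 22.5), (11, 23.7), (9, 22.9)] panel 22.6
```

Both rims are flush with the panel all round, within the noise.

```bash
python3 -c "
from workcell import env
print(env.job_done())"
```

```text
the job is handed in; nothing more can be done
None
```

Both rosettes were pushed into the recesses of their own size. Camera depth shows each lying flat, right way up and flush with the panel, and nothing else on the panel or bench was touched. The job was handed in at about 13 s, and no verdict came back.

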